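# Square up a plate and clamp it with the inner knob

## Task

Using the wooden push block, nudge the steel plate fully home into the square corner so that it lies against both fences, without touching the plate with the hand, then stand the block back upright on the bench clear of the plate. Then turn only the small inner bar knob on the clamp head clockwise, re-taking it as often as needed, until you feel the foot nip the plate snugly but not hard; the easily turned outer ring must stay exactly as it is set. Leave everything else on the bench where it is and let go at the end.

Things in the scene. Friction and masses are not known exactly. Their poses are not given: they have to be found in the camera images.
- fixture: square-corner fixture fixed to the bench: two grey metal fences, 28 mm high, 16 mm thick, one on the far side, one on the left, each about 150 mm long. Origin: the inside corner of the fences at bench height. x points squarely into the far fence, y into the left fence, z up; the fences' inner faces are the planes x = 0 and y = 0; the plate lies at negative x and y.
- head: dark steel clamp head fixed to the fixture, same origin and axes. A post outside the corner, 70 mm tall, carries an arm and round boss, radius 33 mm, 56 to 70 mm above the bench, over the point x = -35, y = -35 mm. The coaxial knobs stand on the boss, axis vertical; a sprung rubber foot, 20 mm wide, hangs under it 50 mm above the bench and goes down as the inner knob is turned clockwise.
- plate: loose bare steel-grey plate, 120 (x) x 100 (y) x 8 mm, about 0.26 kg, on a plywood bed 13 to 22 mm high (varies), at first 10 to 20 mm from home both ways and up to 0.12 rad askew. Origin: centre of its underside; x to the far fence, y to the left. The bed ends 93 mm (x) and 79 mm (y) from the fences, so the plate overhangs 20 mm or more on its near and right sides, bare bench beneath.
- plate_corner (a point): the plate's corner that belongs in the fixture's corner, at half thickness (60, 50, 4 mm from the plate's origin).
- pusher: push block of pale wood: square shoe 46 x 46 mm, 40 mm high, with a square handle 24 x 24 mm on its middle up to 100 mm. Stands upright on the bench, about 0.16 kg. Origin: centre of its underside; x and y axes along its sides.
- pusher_grip (a point): point on the push block's axis 80 mm above its underside, in the middle of the handle's graspable height.
- inner (a joint): angle of the small inner knob, rad: 0 = foot fully up, grows clockwise seen from above, stop at 6.2; starts at 0 to 0.3. The foot meets the plate between 3.2 and 5 (varies with the bed, unmarked: feel for it). Turning takes 0.16 N m (friction; at rest it can mask as much); past first touch each rad adds about 0.18 N m and 30 N of clamping. Snug: 0.25 to 0.6 rad past first touch; 0.8 is too hard. Stays where left.
- knob_top (a point): centre of the inner knob's top, on the knob axis, 115 mm above the bench. The inner knob is a black bar grip 36 mm long, 14 mm wide, its flat sides 26 mm high (89 to 115 mm above the bench), on a thin neck. The point turns with the knob: its x axis runs along the bar; at joint value 0 it is parallel to the fixture's x axis.
- ring (a joint): angle of the outer ring, rad, clockwise from above; it starts anywhere from -1 to 1 and turns very easily (0.02 N m). It is a grey metal ring 58 mm in diameter around the inner knob's foot; its flat top is 83 mm above the bench, 6 mm below the underside of the bar.
- ring_mark (a point): index mark on the top of the outer ring, 26 mm from the knob axis.
- cutter: bystander: yellow utility knife lying flat, 145 mm long, 15 mm high. Origin: centre of its underside.
- tape: bystander: black tape measure, 68 x 40 mm, 62 mm high. Origin: centre of its underside.
- flask: bystander: steel drinking flask, 68 mm wide, 220 mm tall. Origin: centre of its underside.
- pot: bystander: white ceramic cup, 68 mm wide, 75 mm tall. Origin: centre of its underside.
- offcut: bystander: dark wooden offcut, 55 x 45 mm, 38 mm high, no handle. Origin: centre of its underside.
- screwdriver: bystander: black screwdriver lying flat.
There are look-alikes about, which are no part of the job. Of the things that look like the pusher, take the one that is farthest to the robot's right at the start.

How it is judged:
By the outcome, as a careful person would: the job done as asked, in the order asked, and still so for the second after the job is handed in, with the robot touching nothing.
It also fails if it takes over 72 s, if anything falls off the work surface, if the arm or the gripper's body presses on something with over 40 N, if the wrist force passes 120 N, or if a joint passes its speed limit or range.

## Robot

A 7-joint arm with a two-finger parallel gripper is mounted at the origin on the work surface. World frame = base frame: x ahead of the robot, y to its left, z up, the work surface at z = 0. Lengths are in mm, angles in rad, forces in N, time in s.
With the tool pointing down it reaches from about 425 to 1025 mm from the base axis. Payload 9.4 kg.
Tool frame: the origin (TCP) lies between the finger pads; the fingertips stand 25 mm ahead of it and the grasp point (between the pads) lies 6 mm ahead of it; z points along the fingers, y is the line along which they close (so a half turn about z gives the same grasp; the last joint's range is limited). The gripper opens to 85 mm and grips with 20 to 120 N. Pads are 22 mm wide; open, the fingers measure 114 mm over their backs; the gripper's body (76 mm by 85 mm) begins 54 mm behind the grasp point. The pads swing forward as they close: fully open they stand 13 mm farther back than shut.
Start: joints at [-0.077, 0.599, -0.003, 1.599, 0.002, 0.943, -0.08], TCP at [724.999, -0.006, 256.275] pointing down, gripper open.
Joint ranges: [-2.57, 2.57], [-0.35, 1.97], [-1.29, 1.29], [0.11, 2.56], [-1.05, 4.19], [0.11, 1.86], [-2.63, 2.63]. Speed limits (rad/s): [2.22, 2.22, 3.01, 3.01, 3.14, 3.14, 3.14].

## Interface

Orientations are given as a unit quaternion [x, y, z, w].
In Python, from bench import readout, camera, bot gives the robot as it stands.
- The arm moves only by the tool play_rows, never from a script. Its argument "deltas" is a list of rows, each a list of 5 numbers: the gripper's target within -1 to 1 (fully open at 1, half-way at 0, shut at -1), then the shift along the tool's x, y, z in m, then the turn about the tool's z in degrees. A call has 1 to 20 rows; each row is the pose to reach, as a shift and turn from the pose commanded when the call began, along the tool's axes at that moment; what a row does not reach only later rows make up. A row lasts 1/8 s, in which the tool goes at most 62.5 mm and 10.7 degrees, less where a joint would pass 70% of its speed; a pose out of reach is approached as far as the arm can. A call with a gripper value outside its range is refused whole. The fingers move at their own pace and stop on an object; the grip force is fixed at half the most. Time passes only in rows, so rows that repeat a pose let the fingers close. It gives the time, the measured TCP pose, the force, the opening and the grip force at its end, in the units of the state.
- readout.observe(): the state, without advancing time (a new reading comes with each control period).
- camera(name): name is "scene" or "side" or "wrist"; returns a dict with "image" (400x640x3 uint8, red, green, blue), "intrinsics" (3x3 intrinsics, pixels), "k1" (the pictures are not rectified: a ray, as slopes to the right and down, at radius r is drawn at 1 + k1 r^2 times it, then the intrinsics apply), "rvec" (rotation vector, rad) and "tvec" (3), from world to camera coordinates, as OpenCV has them; the wrist camera has in their place "mount" (4x4, takes a point from camera to tool coordinates, whose origin is the TCP and whose axes are the flange's). Camera axes: x right, y down, z forward; pixel columns grow to the right and rows downward; lengths in mm; the calibration is good to about 2 mm. A picture is of the moment at which its call begins: read the wrist's pose just before it. There is no depth.
- bot.finish_job(): hands the job in; it is judged then, once.
The state is a dict: "clock": time; "joints": joint angles; "joint_velocities": joint speeds; "effort": joint torques, N m; "eef_pos": TCP position; "tool_rot": TCP orientation; "wrist_force": force on the tool from outside, world axes, zero at the start; "torque": the same for the moment, N m; "grip_width": finger opening in mm; "grasp_force": force on a finger pad.
Only numpy, scipy, OpenCV 4.12 (cv2) and the standard library are available. Lean on these libraries where they do the work, as an engineer would, in place of code of your own. Each camera call takes 0.05 s, during which the arm holds its last target. There are 200 camera calls.

## Working session

There is one attempt and no reset: what is moved stays moved. The work goes in short steps, Python scripts to look and compute and a tool call to move; the robot and the scene stay as the last step left them, time stands still between calls to the robot, and variables do not carry over. Pictures are saved under pics/ and viewed, at most 10 in all, crops included, and the job is handed in when it is done.

Besides the shell and the picture viewer there is one more tool, called after "Call:" as name(argument=value, ...), one argument or row to a line, values as JSON. play_rows: Moves the arm, as the interface text tells. Its arguments: {"type":"object","properties":{"deltas":{"type":"array"}},"required":["deltas"]}

```bash
mkdir -p pics; ls; cat > h.py <<'E'
import numpy as np,cv2
from bench import readout,camera,bot
from scipy.spatial.transform import Rotation as R
def grab(n):
    s=readout.observe(); c=camera(n); c['s']=s
    if 'mount' in c:
        T=np.eye(4);T[:3,:3]=R.from_quat(s['tool_rot']).as_matrix();T[:3,3]=s['eef_pos']
        W=T@np.array(c['mount']); c['C']=W[:3,3]; c['Rwc']=W[:3,:3]
    else:
        M=cv2.Rodrigues(np.array(c['rvec'],float))[0]; c['Rwc']=M.T; c['C']=-M.T@np.array(c['tvec']).ravel()
    return c
def save(c,n,box=None,k=1):
    im=c['image'][:,:,::-1]
    if box: im=im[box[1]:box[3],box[0]:box[2]]
    cv2.imwrite('pics/'+n,cv2.resize(im,None,fx=k,fy=k,interpolation=cv2.INTER_CUBIC))
def ray(c,uv):
    uv=np.atleast_2d(np.array(uv,float));K=np.array(c['intrinsics'])
    p=cv2.undistortPoints(uv[:,None],K,np.array([c['k1'],0,0,0.]))[:,0]
    return np.c_[p,np.ones(len(p))]@c['Rwc'].T
def onz(c,uv,z):
    d=ray(c,uv); return c['C']+d*((z-c['C'][2])/d[:,2:])
def proj(c,P):
    q=(np.atleast_2d(P)-c['C'])@c['Rwc']; K=np.array(c['intrinsics'])
    return cv2.projectPoints(q[:,None],np.zeros(3),np.zeros(3),K,np.array([c['k1'],0,0,0.]))[0][:,0]
E
python3 - <<'E'
from h import *
for n in ['scene','side','wrist']:
    c=grab(n); save(c,n+'0.png'); print(n,c['C'],c['k1'],np.array(c['intrinsics'])[0,0])
s=readout.observe();print(s)
E
```

```text
pics
scene [1021.7399791   704.52476602  729.77656442] 0.01117382997018856 382.95218261557477
side [259.55001142 756.95184928 799.38885526] -0.09554593414595107 423.46479672620677
wrist [725.37043949  83.36361617 373.70916338] -0.06293700954484202 330.4316473826975
{'clock': 0.15, 'joints': array([-0.07668815,  0.59998508, -0.00252897,  1.5999696 ,  0.00181577,
        0.94291277, -0.07978797]), 'joint_velocities': array([ 0.00122938, -0.00377781, -0.00023667, -0.00070384, -0.00036579,
       -0.00069994, -0.00150021]), 'effort': array([ 2.03994307e-03, -7.76993966e+01,  1.56661626e+00, -2.58236039e+01,
        1.25704729e-02,  6.78423472e-03, -1.49589243e-05]), 'eef_pos': array([ 7.24657286e+02, -2.72931620e-02,  2.55575557e+02]), 'tool_rot': array([ 7.07086861e-01,  7.07126414e-01, -4.97384612e-04, -3.97329440e-04]), 'wrist_force': array([0.36904287, 0.2429505 , 0.5417392 ]), 'torque': array([ 0.03055465, -0.03119815,  0.00786106]), 'grasp_force': 0.0, 'grip_width': 85.2927469554511}
```

View pics/scene0.png

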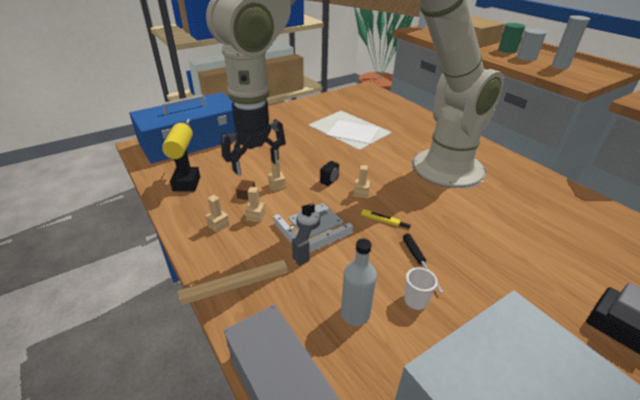

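View pics/side0.png

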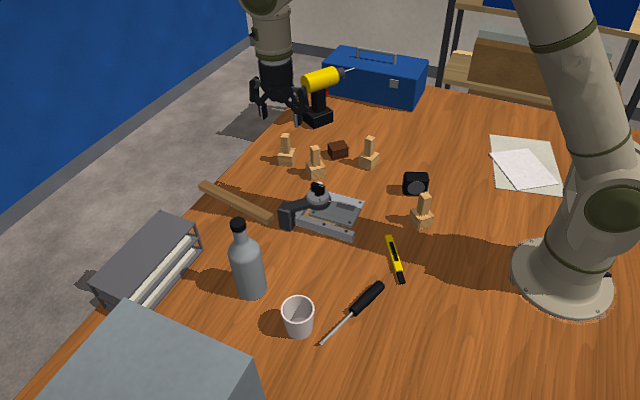

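View pics/wrist0.png

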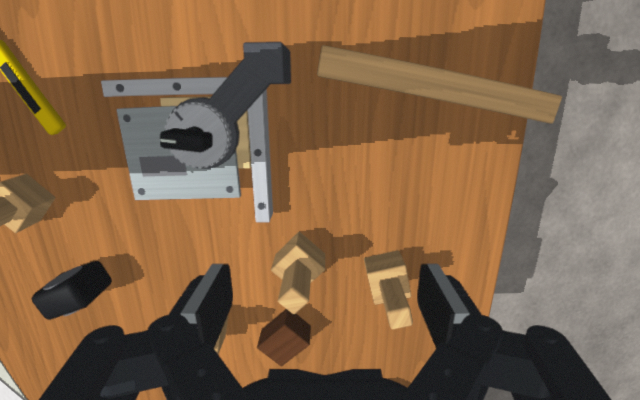

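```bash
python3 - <<'E'
from h import *
w=grab('wrist');sc=grab('scene');sd=grab('side')
save(w,'fix.png',(90,70,285,230),3.7)
a=cv2.resize(sc['image'][130:240,190:390],None,fx=3,fy=3,interpolation=cv2.INTER_CUBIC)
b=cv2.resize(sd['image'][120:215,270:470],None,fx=3,fy=3,interpolation=cv2.INTER_CUBIC)
cv2.imwrite('pics/blocks.png',np.vstack([a[:300],b])[:,:,::-1])
A=dict(A=((364,167),(426,195)),B=((274,161),(371,138)),C=((256,188),(315,147)),D=((214,197),(285,135)))
for k,(p,q) in A.items():
    print(k,onz(sc,p,100)[0].round(),onz(sd,q,100)[0].round())
E
```

```text
A [357. -39. 100.] [354. -41. 100.]
B [ 573. -214.  100.] [ 560. -220.  100.]
C [ 683. -115.  100.] [ 691. -117.  100.]
D [ 797. -137.  100.] [ 797. -137.  100.]
```

View pics/fix.png

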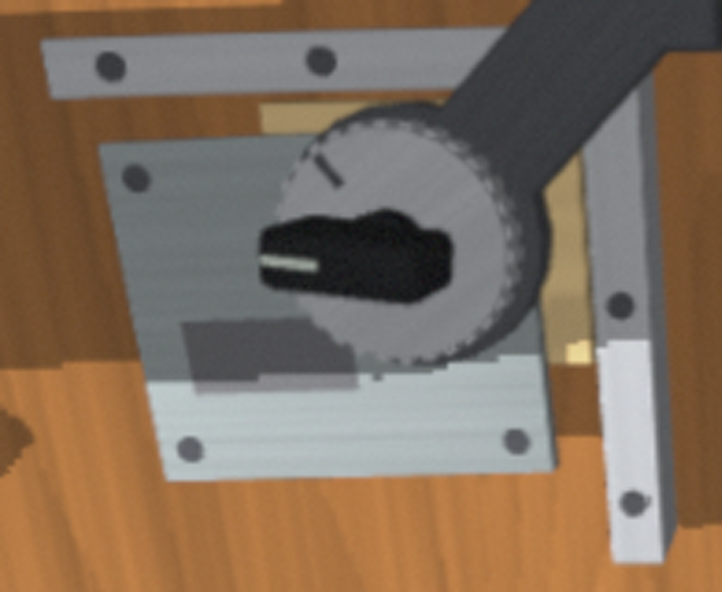

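View pics/blocks.png

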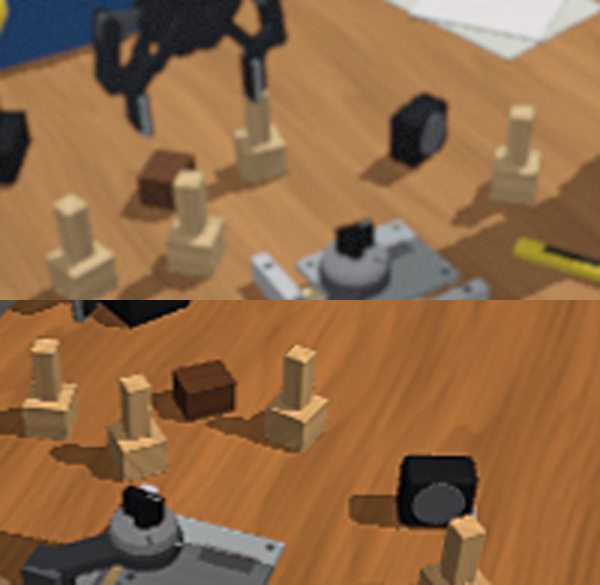

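```bash
python3 - <<'E'
from h import *
w=grab('wrist');sc=grab('scene');sd=grab('side')
f=lambda p:np.array(p)/3.7+[90,70]-0.36
print(w['Rwc'].round(3))
print('far inner',onz(w,[f((590,250)),f((612,560))],28).round(1))
print('left inner',onz(w,[f((52,99)),f((470,89))],28).round(1))
for z in(21,25,30):
    P=onz(w,[f((100,144)),f((165,481)),f((556,469))],z);print(z,P.round(1),np.linalg.norm(np.diff(P,axis=0),axis=1))
print('knob ends',onz(w,[f((262,260)),f((318,266)),f((450,270))],115).round(1))
print('mark',onz(w,[f((318,155)),f((342,187))],83).round(1))
# block B: shoe top corners z=40 and handle top in side crop & scene
g=lambda p:np.array(p)/3+[270,120]
for z,pts in ((100,[(282,50),(297,58-2),(316,52),(300,45)]),(40,[(268,108),(302,122),(327,101)]),(0,[(269,138),(303,151),(325,130)])):
    print(z,onz(sd,[g((u,v)) for u,v in pts],z).round(1))
g=lambda p:np.array(p)/3+[190,130]
print(onz(sc,[g(p) for p in [(235,150),(240,180),(283,172)]],0).round(1))
print(onz(sc,[g(p) for p in [(235,150),(240,155),(284,146)]],40).round(1))
E
```

```text
[[ 1.     0.001 -0.001]
 [ 0.001 -0.946 -0.324]
 [-0.001  0.324 -0.946]]
far inner [[646.2  33.2  28. ]
 [646.2 -61.5  28. ]]
left inner [[496.3  77.   28. ]
 [616.1  77.3  28. ]]
21 [[503.9  64.   21. ]
 [505.1 -38.5  21. ]
 [629.4 -34.4  21. ]] [102.51071523 124.36684688]
25 [[506.4  64.2  25. ]
 [507.6 -37.1  25. ]
 [630.5 -33.1  25. ]] [101.34982766 122.95844848]
30 [[509.6  64.5  30. ]
 [510.8 -35.4  30. ]
 [631.9 -31.4  30. ]] [ 99.89871819 121.19795048]
knob ends [[594.8  44.2 115. ]
 [607.   42.8 115. ]
 [635.7  41.7 115. ]]
mark [[595.8  63.9  83. ]
 [600.7  56.4  83. ]]
100 [[ 581.2 -218.2  100. ]
 [ 564.5 -214.3  100. ]
 [ 549.8 -227.8  100. ]
 [ 568.  -233.1  100. ]]
40 [[ 586.9 -201.3   40. ]
 [ 548.4 -193.    40. ]
 [ 536.8 -235.2   40. ]]
0 [[ 585.5 -205.     0. ]
 [ 546.9 -198.6    0. ]
 [ 537.6 -239.6   -0. ]]
[[ 573.8 -264.     0. ]
 [ 595.5 -210.6    0. ]
 [ 549.2 -198.9    0. ]]
[[ 598.4 -210.9   40. ]
 [ 598.2 -199.9   40. ]
 [ 551.1 -190.    40. ]]
```

Look-alikes of the pusher, by their handle tops in the scene and side views:

| Block | Scene px | Side px | y (mm) |
|---|---|---|---|
| A | 364,167 | 426,195 | -40 |
| B | 274,161 | 371,138 | -217 |
| C | 256,188 | 315,147 | -116 |
| D | 214,197 | 285,135 | -137 |

The dark offcut at scene px (246,190) has no handle. The rightmost is B, so I take B, and the crop confirms it has a shoe and handle. The wrist crop shows the fences' inside corner at about (646,77), with the axes along world. The plate is about 15 mm short in x and 12 mm in y. The bar's line points nearly along x, and the ring mark is at crop px (330,170).

Call:
play_rows(
  deltas=[
    [1,-0.06,-0.05,0,5],
    [1,-0.12,-0.1,0,10],
    [1,-0.17,-0.158,0,14],
    [1,-0.17,-0.158,0,14],
    [1,-0.17,-0.158,0,14],
    [1,-0.17,-0.158,0,14],
  ],
)

```text
clock: 1.2
eef_pos: [567.6, -169.6, 256.6]
tool_rot: [0.788, 0.616, 0.001, 0.0]
wrist_force: [0.3, -0.1, 0.0]
grip_width: 85.3
grasp_force: 0.0
```

```bash
python3 - <<'E'
from h import *
w=grab('wrist'); s=w['s'];print(s['eef_pos'],s['joints'][6],R.from_quat(s['tool_rot']).as_matrix().round(3))
save(w,'w1.png')
E
```

```text
[ 567.63071506 -169.62021386  256.6225061 ] -0.012041917863493205 [[ 0.242  0.97   0.001]
 [ 0.97  -0.242  0.   ]
 [ 0.     0.001 -1.   ]]
```

View pics/w1.png

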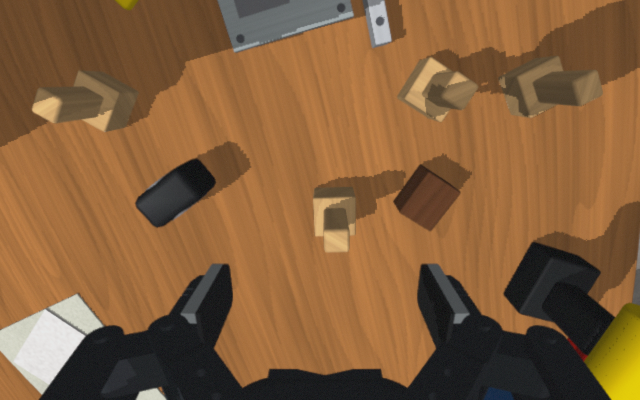

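The wrist view shows block B between the fingers, with the handle top around (337,240). The shoe's upper corners are at (315,190) and (354,187), so it lies nearly square to the tool.

```bash
python3 - <<'E'
from h import *
w=grab('wrist')
P=onz(w,[(324,231),(348,229),(349,250),(325,252)],100);print(P.round(1),P.mean(0))
Q=onz(w,[(314,191),(354,187)],40);print(Q.round(1))
M=R.from_quat(w['s']['tool_rot']).as_matrix()
print('tool shift',M.T@(P.mean(0)-[0,0,20]-w['s']['eef_pos']))
E
```

```text
[[ 558.4 -208.9  100. ]
 [ 580.  -212.3  100. ]
 [ 576.3 -233.3  100. ]
 [ 554.1 -229.9  100. ]] [ 567.17504746 -221.10730451  100.        ]
[[ 552.6 -187.7   40. ]
 [ 594.8 -193.6   40. ]]
tool shift [-50.81862976  11.58421704 176.40313457]
```

Call:
play_rows(
  deltas=[
    [1,-0.05,0.0115,0.04,-5],
    [1,-0.05,0.0115,0.09,-5],
    [1,-0.05,0.0115,0.14,-5],
    [1,-0.05,0.0115,0.17,-5],
    [1,-0.05,0.0115,0.17,-5],
    [0,-0.05,0.0115,0.17,-5],
    [-1,-0.05,0.0115,0.17,-5],
    [-1,-0.05,0.0115,0.17,-5],
    [-1,-0.05,0.0115,0.17,-5],
    [-1,-0.05,0.0115,0.17,-5],
    [-1,-0.05,0.0115,0.17,-5],
    [-1,-0.05,0.0115,0.17,-5],
  ],
)

```text
clock: 2.8
eef_pos: [566.6, -221.5, 87.5]
tool_rot: [0.76, 0.649, 0.0, 0.001]
wrist_force: [-1.9, 0.9, 6.0]
grip_width: 23.6
grasp_force: 57.8
```

```bash
python3 - <<'E'
from h import *
sd=grab('side');sc=grab('scene')
print('cutter',onz(sd,[(388,236),(402,283)],10).round(),onz(sc,[(362,212),(410,227)],10).round())
print('tape bottom',onz(sd,[(404,192),(428,194)],0).round(),'top',onz(sd,[(404,173),(428,173),(425,183)],62).round())
s=sd['s'];M=R.from_quat(s['tool_rot']).as_matrix()
for t in [(476,12,90),(476,12,180)]: print(M.T@(np.array(t)-s['eef_pos']))
print(np.degrees(np.arctan2(M[1,1],M[0,1])),s['joints'][6])
E
```

```text
cutter [[417.  44.  10.]
 [343. 169.  10.]] [[422.  46.  10.]
 [349. 171.  10.]]
tape bottom [[ 428. -143.    0.]
 [ 364. -161.   -0.]] top [[ 437. -149.   62.]
 [ 376. -175.   62.]
 [ 374. -130.   62.]]
[ 216.4465344  -126.00116193   -2.80829115]
[ 216.42607996 -125.84720657  -92.80815715]
-9.010874741456194 0.15145363153281818
```

Call:
play_rows(
  deltas=[
    [-1,0,0,-0.02,0],
    [-1,0,0,-0.04,0],
    [-1,0.05,-0.03,-0.04,-4],
    [-1,0.1,-0.06,-0.04,-9],
    [-1,0.15,-0.09,-0.04,-9],
    [-1,0.19,-0.115,-0.04,-9],
    [-1,0.216,-0.128,-0.035,-9],
    [-1,0.216,-0.128,-0.018,-9],
    [-1,0.216,-0.128,-0.003,-9],
    [-1,0.216,-0.128,-0.003,-9],
    [-1,0.216,-0.128,-0.003,-9],
  ],
)

```text
clock: 4.28
eef_pos: [473.6, 11.9, 89.7]
tool_rot: [0.707, 0.707, 0.0, 0.0]
wrist_force: [0.0, -0.4, -0.6]
grip_width: 23.3
grasp_force: 59.9
```

```bash
python3 - <<'E'
from h import *
w=grab('side');s=w['s'];M=R.from_quat(s['tool_rot']).as_matrix();print(s['eef_pos'],s['wrist_force'],M.round(3))
save(w,'w2.png',(270,150,450,270),4.4)
E
```

```text
[473.60396368  11.90888788  89.74800047] [ 0.03628146 -0.36770149 -0.60987712] [[ 0.  1.  0.]
 [ 1. -0. -0.]
 [-0.  0. -1.]]
```

View pics/w2.png

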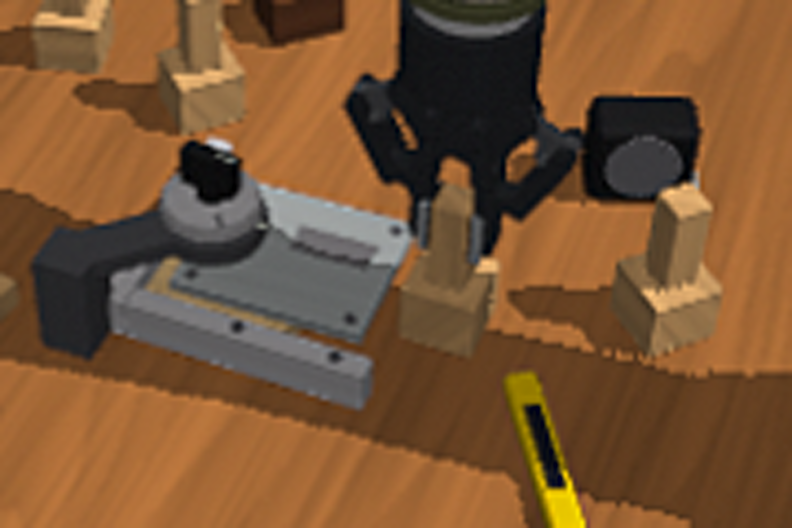

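The side crop shows the upright block held at crop px (445,290), just short of the plate's near edge and clear of the cutter. Next is the slow push in +x (tool +y).

Call:
play_rows(
  deltas=[
    [-1,0,0.007,0,0],
    [-1,0,0.012,0,0],
    [-1,0,0.016,0,0],
    [-1,0,0.02,0,0],
    [-1,0,0.023,0,0],
    [-1,0,0.026,0,0],
    [-1,0,0.028,0,0],
    [-1,0,0.028,0,0],
  ],
)

```text
clock: 5.32
eef_pos: [501.9, 12.0, 89.3]
tool_rot: [0.707, 0.707, 0.0, 0.0]
wrist_force: [-0.3, 0.1, -2.4]
grip_width: 23.8
grasp_force: 60.0
```

Call:
play_rows(
  deltas=[
    [-1,0,0.001,0,0],
    [-1,0,0.002,0,0],
    [-1,0,0.002,0,0],
  ],
)

```text
clock: 5.7
eef_pos: [502.2, 12.0, 89.2]
tool_rot: [0.707, 0.707, -0.001, -0.001]
wrist_force: [-5.2, 0.2, 0.7]
grip_width: 23.3
grasp_force: 60.4
```

Call:
play_rows(
  deltas=[
    [-1,0,0.001,0,0],
    [-1,0,0.0025,0,0],
    [-1,0,0.0025,0,0],
  ],
)

```text
clock: 6.08
eef_pos: [502.7, 11.8, 89.0]
tool_rot: [0.707, 0.707, -0.002, -0.002]
wrist_force: [-9.8, -0.7, 4.2]
grip_width: 23.3
grasp_force: 60.7
```

```bash
python3 - <<'E'
from h import *
w=grab('side');save(w,'w3.png',(270,150,450,270),4.4)
E
```

```text
(no output)
```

View pics/w3.png

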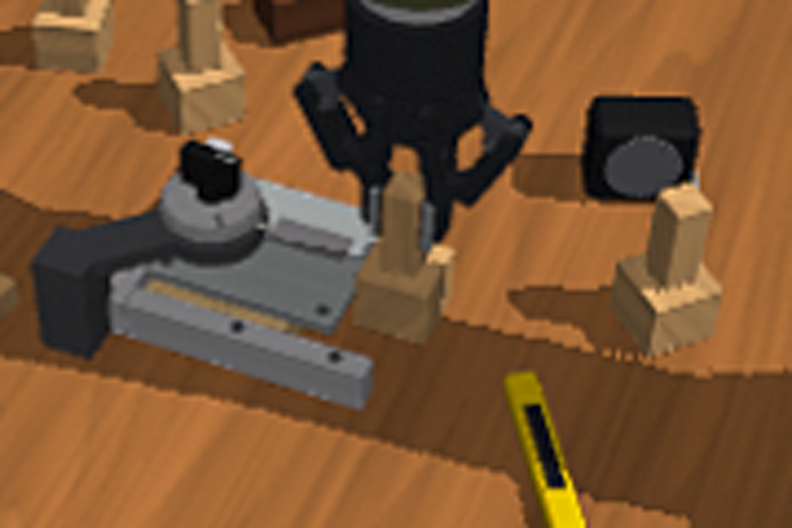

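Call:
play_rows(
  deltas=[
    [-1,0,-0.008,0,0],
    [-1,0,-0.02,0,0],
    [-1,-0.04,-0.024,-0.006,0],
    [-1,-0.084,-0.02,-0.006,0],
    [-1,-0.084,0.03,-0.006,0],
    [-1,-0.084,0.08,-0.003,0],
    [-1,-0.084,0.08,0,0],
    [-1,-0.084,0.08,0,0],
  ],
)

```text
clock: 7.12
eef_pos: [584.8, -71.9, 88.8]
tool_rot: [0.707, 0.707, -0.001, -0.0]
wrist_force: [0.1, -0.1, -1.8]
grip_width: 23.4
grasp_force: 60.2
```

Call:
play_rows(
  deltas=[
    [-1,0.007,0,0,0],
    [-1,0.011,0,0,0],
    [-1,0.015,0,0,0],
    [-1,0.018,0,0,0],
    [-1,0.021,0,0,0],
    [-1,0.024,0,0,0],
    [-1,0.024,0,0,0],
  ],
)

```text
clock: 8.0
eef_pos: [585.9, -47.6, 89.2]
tool_rot: [0.707, 0.707, -0.0, -0.0]
wrist_force: [0.0, -2.9, -1.0]
grip_width: 23.6
grasp_force: 60.3
```

Call:
play_rows(
  deltas=[
    [-1,0.001,0,0,0],
    [-1,0.002,0,0,0],
    [-1,0.002,0,0,0],
  ],
)

```text
clock: 8.38
eef_pos: [585.9, -45.9, 89.2]
tool_rot: [0.707, 0.707, -0.0, -0.0]
wrist_force: [-1.7, -2.6, -0.6]
grip_width: 23.3
grasp_force: 60.3
```

Call:
play_rows(
  deltas=[
    [-1,0.001,0,0,0],
    [-1,0.002,0,0,0],
    [-1,0.003,0,0,0],
    [-1,0.003,0,0,0],
  ],
)

```text
clock: 8.88
eef_pos: [586.4, -44.0, 89.3]
tool_rot: [0.707, 0.707, -0.0, 0.001]
wrist_force: [0.1, -6.0, -1.7]
grip_width: 23.3
grasp_force: 59.9
```

Call:
play_rows(
  deltas=[
    [-1,0.001,0,0,0],
    [-1,0.002,0,0,0],
    [-1,0.002,0,0,0],
  ],
)

```text
clock: 9.25
eef_pos: [586.7, -43.0, 89.5]
tool_rot: [0.708, 0.707, -0.0, 0.001]
wrist_force: [0.5, -9.7, -0.7]
grip_width: 23.7
grasp_force: 59.6
```

Call:
play_rows(
  deltas=[
    [-1,-0.01,0,0,0],
    [-1,-0.031,0,-0.005,0],
    [-1,-0.031,-0.05,-0.006,0],
    [-1,-0.02,-0.1,-0.006,0],
    [-1,0.02,-0.1,-0.006,0],
    [-1,0.056,-0.1,-0.003,0],
    [-1,0.06,-0.1,0,0],
    [-1,0.06,-0.092,0,0],
    [-1,0.06,-0.087,0,0],
    [-1,0.06,-0.084,0,0],
    [-1,0.06,-0.083,0,0],
  ],
)

```text
clock: 10.62
eef_pos: [502.6, 18.2, 89.2]
tool_rot: [0.708, 0.707, -0.001, -0.0]
wrist_force: [-2.9, -0.4, -0.2]
grip_width: 23.7
grasp_force: 60.1
```

Call:
play_rows(
  deltas=[
    [-1,0,0.0015,0,0],
    [-1,0,0.003,0,0],
    [-1,0,0.0045,0,0],
    [-1,0,0.0045,0,0],
  ],
)

```text
clock: 11.12
eef_pos: [503.2, 18.4, 88.8]
tool_rot: [0.707, 0.707, -0.003, -0.003]
wrist_force: [-9.9, -0.7, 4.7]
grip_width: 23.5
grasp_force: 60.8
```

```bash
python3 - <<'E'
from h import *
w=grab('side');save(w,'w4.png',(270,150,450,270),4.4)
E
```

```text
(no output)
```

View pics/w4.png

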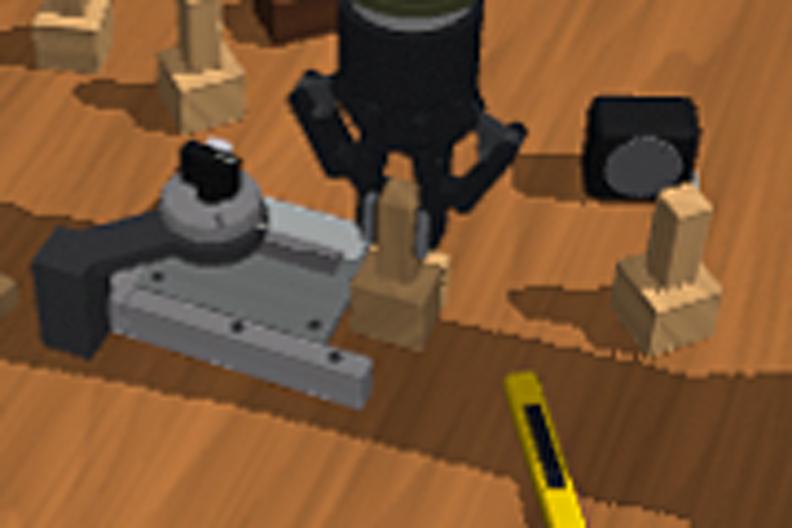

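The side crop shows the plate flush along the left fence, with the block at its near edge. One more y push to confirm, then I park the block.

Call:
play_rows(
  deltas=[
    [-1,0,-0.01,0,0],
    [-1,-0.01,-0.022,-0.004,0],
    [-1,-0.06,-0.022,-0.006,0],
    [-1,-0.09,0,-0.006,0],
    [-1,-0.09,0.05,-0.006,0],
    [-1,-0.09,0.075,-0.003,0],
    [-1,-0.078,0.08,0,0],
    [-1,-0.068,0.08,0,0],
    [-1,-0.063,0.08,0,0],
    [-1,-0.062,0.08,0,0],
    [-1,-0.061,0.08,0,0],
    [-1,-0.06,0.08,0,0],
    [-1,-0.0595,0.08,0,0],
  ],
)

```text
clock: 12.8
eef_pos: [586.3, -43.0, 89.5]
tool_rot: [0.708, 0.706, -0.001, 0.0]
wrist_force: [-2.1, -8.9, 1.1]
grip_width: 23.4
grasp_force: 60.4
```

Call:
play_rows(
  deltas=[
    [-1,-0.01,0,0,0],
    [-1,-0.03,0,-0.005,0],
    [-1,-0.08,-0.01,-0.01,0],
    [-1,-0.13,-0.025,-0.01,0],
    [-1,-0.172,-0.025,-0.005,0],
    [-1,-0.172,-0.025,0,0],
    [-1,-0.172,-0.025,0.002,0],
    [-1,-0.172,-0.025,0.0025,0],
    [-1,-0.172,-0.025,0.0025,0],
  ],
)

```text
clock: 13.92
eef_pos: [562.4, -212.7, 87.7]
tool_rot: [0.707, 0.707, -0.0, 0.0]
wrist_force: [-2.7, -3.5, 8.5]
grip_width: 23.2
grasp_force: 61.3
```

Call:
play_rows(
  deltas=[
    [0,0,0,0,0],
    [1,0,0,0,0],
    [1,0,0,0,0],
    [1,0,0,0,0],
    [1,0,0,-0.04,0],
    [1,0,0,-0.09,0],
    [1,0,0,-0.14,0],
    [1,0.05,0.01,-0.15,-10],
    [1,0.1,0.02,-0.15,-20],
    [1,0.15,0.03,-0.15,-30],
    [1,0.2,0.04,-0.15,-40],
    [1,0.24,0.048,-0.15,-50],
    [1,0.255,0.048,-0.15,-60],
    [1,0.255,0.048,-0.15,-70],
    [1,0.255,0.048,-0.15,-80],
    [1,0.255,0.048,-0.15,-83.5],
    [1,0.255,0.048,-0.15,-83.5],
    [1,0.255,0.048,-0.15,-83.5],
  ],
)

```text
clock: 16.18
eef_pos: [610.4, 42.5, 236.7]
tool_rot: [0.057, 0.998, -0.0, -0.0]
wrist_force: [-0.3, 0.3, -0.2]
grip_width: 85.4
grasp_force: 0.0
```

```bash
python3 - <<'E'
from h import *
w=grab('wrist');s=w['s'];M=R.from_quat(s['tool_rot']).as_matrix();print(s['eef_pos'],s['joints'].round(3),s['torque'],s['effort'][6],M.round(3))
P=proj(w,[611,42.3,115])[0];print(P)
x,y=P.astype(int)
cv2.imwrite('pics/k_w.png',w['image'][:,:,::-1])
sd=grab('side');sc=grab('scene')
t=[]
for c,p in((w,(611,42,105)),(sd,(611,42,100)),(sd,(563,-214,60)),(sc,(611,42,100))):
    u,v=proj(c,p)[0].astype(int);u=min(max(u,50),590);v=min(max(v,50),350);t.append(cv2.resize(c['image'][v-50:v+50,u-50:u+50],(300,300),interpolation=cv2.INTER_CUBIC));print(u,v)
cv2.imwrite('pics/k.png',np.vstack([np.hstack(t[:2]),np.hstack(t[2:])])[:,:,::-1])
E
```

```text
[610.36234545  42.48649679 236.71397102] [ 0.146  0.52  -0.452  1.867  0.3    0.822  0.995] [ 0.02801238 -0.00451822  0.00330514] 0.018159838509745896 [[-0.993  0.115 -0.   ]
 [ 0.115  0.993 -0.   ]
 [ 0.    -0.    -1.   ]]
[324.57447562 201.22309118]
324 197
317 188
368 150
307 209
```

View pics/k.png

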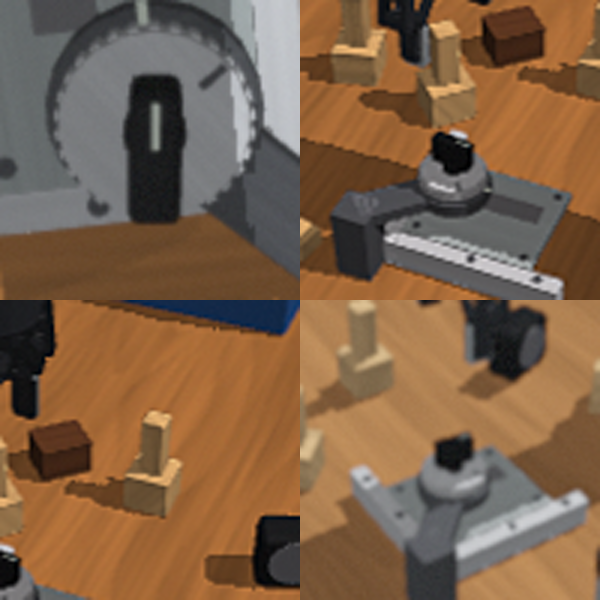

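The crops show the pusher upright at its old place and the plate home. The bar is square to the tool in the wrist crop, with its sides at crop x 131 and 181. I refine the knob axis numerically.

```bash
python3 - <<'E'
from h import *
w=grab('wrist');s=w['s']
g=w['image'].max(2).astype(float)[147:247,274:374]
for r in (40,46,52,58,64): # column profile: sides
    row=g[r,30:75]; i=np.where(row<70)[0]; print('row',r,i.min()+30,i.max()+30)
col=g[:,48:56].min(1) if 0 else g[:,46:50].mean(1); print(col[18:80].round().astype(int))
f=lambda p:np.array(p)+[274,147]
print('far end top',onz(w,f((52,74)),115).round(1),'line',onz(w,[f((52,34.5)),f((52,50))],115).round(1))
print('ring L/R',onz(w,[f((16.7,42)),f((87.3,42))],83).round(1))
E
```

```text
row 40 41 60
row 46 41 61
row 52 43 59
row 58 43 59
row 64 43 74
[131 130 130 130 130 120  78  32  22  20  21  24  22  24  24  24  31  36
  36  35  34  36  32  34  34  34  34  34  35  32  35  33  29  30  28  28
  27  31  32  29  28  29  28  29  30  30  30  29  30  29  29  29  26  28
  28  32  61 103 108 107 106 106]
far end top [[627.6  41.7 115. ]] line [[595.6  45.3 115. ]
 [607.8  44.  115. ]]
ring L/R [[607.8  13.5  83. ]
 [614.6  73.9  83. ]]
```

Call:
play_rows(
  deltas=[
    [1,-0.001,0.001,0.05,0],
    [1,-0.001,0.001,0.09,0],
    [1,-0.001,0.001,0.11,0],
    [1,-0.001,0.001,0.1205,0],
    [1,-0.001,0.001,0.1205,0],
    [0,-0.001,0.001,0.1205,0],
    [-0.5,-0.001,0.001,0.1205,0],
    [-1,-0.001,0.001,0.1205,0],
    [-1,-0.001,0.001,0.1205,0],
    [-1,-0.001,0.001,0.1205,0],
    [-1,-0.001,0.001,0.1205,0],
    [-1,-0.001,0.001,0.1205,0],
  ],
)

```text
clock: 17.88
eef_pos: [611.6, 42.9, 116.8]
tool_rot: [0.057, 0.998, -0.0, 0.0]
wrist_force: [-0.7, -1.6, 6.0]
grip_width: 12.6
grasp_force: 58.6
```

```bash
cat > st.py <<'E'
from h import *
s=readout.observe();M=R.from_quat(s['tool_rot']).as_matrix()
print(s['clock'],s['eef_pos'].round(1),'F',s['wrist_force'].round(1),'T',s['torque'].round(3),'eff7',s['effort'][6].round(4),'v7',s['joint_velocities'][6].round(3),'yaw_cw',round(-np.degrees(np.arctan2(M[1,1],M[0,1])),2),'j',s['joints'].round(2),s['grip_width'],s['grasp_force'])
E
python3 st.py
```

```text
17.875 [611.6  42.9 116.8] F [-0.7 -1.6  6. ] T [-0.287  0.246 -0.017] eff7 0.0272 v7 -0.001 yaw_cw -83.47 j [ 0.08  0.67 -0.37  1.96  0.41  0.59  0.9 ] 12.598656369377082 58.5688591003418
```

Call:
play_rows(
  deltas=[
    [-1,0,0,0,10],
    [-1,0,0,0,20],
    [-1,0,0,0,30],
    [-1,0,0,0,40],
    [-1,0,0,0,50],
    [-1,0,0,0,60],
  ],
)

```text
clock: 18.62
eef_pos: [611.0, 42.1, 116.8]
tool_rot: [0.551, 0.835, -0.001, 0.0]
wrist_force: [-3.3, -4.0, 5.6]
grip_width: 12.9
grasp_force: 58.8
```

```bash
python3 st.py
```

```text
18.625 [611.   42.1 116.8] F [-3.3 -4.   5.6] T [-0.889  0.693  0.189] eff7 1.4091 v7 -0.955 yaw_cw -23.14 j [-0.11  0.64 -0.08  1.97  0.09  0.53  0.15] 12.874229203007209 58.78331422805786
```

Call:
play_rows(
  deltas=[
    [-1,-0.0007,-0.0008,0,10],
    [-1,-0.0007,-0.0008,0,20],
    [-1,-0.0007,-0.0008,0,30],
    [-1,-0.0007,-0.0008,0,40],
    [-1,-0.0007,-0.0008,0,50],
    [-1,-0.0007,-0.0008,0,60],
  ],
)

```text
clock: 19.38
eef_pos: [609.9, 42.1, 116.8]
tool_rot: [0.894, 0.448, -0.001, -0.0]
wrist_force: [-5.2, -0.9, 7.2]
grip_width: 13.0
grasp_force: 59.1
```

```bash
python3 st.py
```

```text
19.375 [609.9  42.1 116.8] F [-5.2 -0.9  7.2] T [-0.423  1.189  0.19 ] eff7 1.3757 v7 -0.933 yaw_cw 36.82 j [-0.3   0.65  0.21  1.98 -0.25  0.53 -0.56] 13.032994669367318 59.074283838272095
```

Call:
play_rows(
  deltas=[
    [-1,0,0,0,10],
    [-1,0,0,0,20],
    [-1,0,0,0,30],
    [-1,0,0,0,40],
  ],
)

```text
clock: 19.88
eef_pos: [609.5, 42.7, 116.8]
tool_rot: [0.993, 0.115, -0.001, -0.001]
wrist_force: [-7.6, -0.4, 9.5]
grip_width: 13.0
grasp_force: 59.3
```

```bash
python3 st.py
```

```text
19.875 [609.5  42.7 116.8] F [-7.6 -0.4  9.5] T [-0.154  1.545  0.166] eff7 1.408 v7 -0.947 yaw_cw 76.8 j [-0.42  0.68  0.4   1.99 -0.48  0.56 -1.03] 13.00569036391339 59.320170879364014
```

Call:
play_rows(
  deltas=[
    [-1,-0.0015,0,-0.001,7],
    [-1,-0.0015,0,-0.001,14],
    [-1,-0.0015,0,-0.001,21],
  ],
)

```text
clock: 20.25
eef_pos: [609.3, 43.0, 116.9]
tool_rot: [0.998, -0.067, -0.0, -0.0]
wrist_force: [-0.4, 1.6, -3.5]
grip_width: 13.0
grasp_force: 60.0
```

```bash
python3 st.py
```

```text
20.25 [609.3  43.  116.9] F [-0.4  1.6 -3.5] T [0.251 0.005 0.17 ] eff7 0.9629 v7 -0.678 yaw_cw 97.65 j [-0.49  0.7   0.5   2.   -0.59  0.59 -1.28] 12.96303653308125 59.955734610557556
```

Call:
play_rows(
  deltas=[
    [-1,0,0,0,7],
    [-1,0,0,0,14],
    [-1,0,0,0,21],
  ],
)

```text
clock: 20.62
eef_pos: [609.4, 43.4, 116.9]
tool_rot: [0.969, -0.247, -0.001, -0.001]
wrist_force: [-0.2, 2.9, -3.7]
grip_width: 12.9
grasp_force: 60.0
```

```bash
python3 st.py
```

```text
20.625 [609.4  43.4 116.9] F [-0.2  2.9 -3.7] T [ 0.393 -0.053  0.24 ] eff7 0.9518 v7 -0.694 yaw_cw 118.63 j [-0.55  0.73  0.61  2.   -0.7   0.63 -1.54] 12.86443902899128 59.99492883682251
```

Call:
play_rows(
  deltas=[
    [-1,0,0,0,3],
    [-1,0,0,0,6],
  ],
)

```text
clock: 20.88
eef_pos: [609.5, 43.5, 116.9]
tool_rot: [0.955, -0.296, -0.001, -0.0]
wrist_force: [-0.3, 2.4, -2.8]
grip_width: 12.7
grasp_force: 60.1
```

```bash
python3 st.py; python3 -c "
from h import *
for i in range(3): camera('side');print(readout.observe()['torque'][2])"
```

```text
20.875 [609.5  43.5 116.9] F [-0.3  2.4 -2.8] T [ 0.562 -0.088  0.221] eff7 0.2696 v7 -0.302 yaw_cw 124.49 j [-0.56  0.74  0.63  2.   -0.73  0.64 -1.62] 12.681296944832347 60.12941658496857
0.07592578931376928
-0.052228460441821174
-0.1004300674964611
```

Call:
play_rows(
  deltas=[
    [-1,0,0,0,2.5],
  ],
)

```text
clock: 21.15
eef_pos: [609.5, 43.5, 116.9]
tool_rot: [0.949, -0.317, -0.001, -0.001]
wrist_force: [1.0, 5.5, -4.2]
grip_width: 12.9
grasp_force: 59.8
```

```bash
python3 st.py
```

```text
21.15 [609.5  43.5 116.9] F [ 1.   5.5 -4.2] T [ 1.04  -0.17   0.342] eff7 0.3936 v7 -0.264 yaw_cw 126.92 j [-0.57  0.74  0.65  2.   -0.74  0.65 -1.65] 12.883267046385276 59.840662479400635
```

Call:
play_rows(
  deltas=[
    [-1,0,0,0,2.5],
  ],
)

```text
clock: 21.28
eef_pos: [609.5, 43.5, 116.9]
tool_rot: [0.941, -0.337, -0.001, -0.001]
wrist_force: [0.3, 4.9, -4.3]
grip_width: 12.9
grasp_force: 59.9
```

```bash
python3 st.py
```

```text
21.275 [609.5  43.5 116.9] F [ 0.3  4.9 -4.3] T [ 1.066 -0.182  0.244] eff7 0.191 v7 -0.255 yaw_cw 129.44 j [-0.58  0.74  0.66  2.   -0.75  0.65 -1.68] 12.949882446614561 59.86590385437012
```

Call:
play_rows(
  deltas=[
    [-1,-0.001,-0.001,0.0005,-6],
    [-1,-0.001,-0.001,0.0005,-12],
  ],
)

```text
clock: 21.52
eef_pos: [609.4, 43.5, 116.9]
tool_rot: [0.972, -0.236, 0.0, 0.0]
wrist_force: [-1.0, 1.9, -0.5]
grip_width: 12.6
grasp_force: 60.5
```

```bash
python3 st.py
```

```text
21.525 [609.4  43.5 116.9] F [-1.   1.9 -0.5] T [ 0.238  0.185 -0.119] eff7 -0.9018 v7 0.605 yaw_cw 117.28 j [-0.55  0.73  0.6   2.   -0.7   0.63 -1.52] 12.569224611019665 60.50812125205994
```

Call:
play_rows(
  deltas=[
    [-1,0,0,0,-6],
  ],
)

```text
clock: 21.65
eef_pos: [609.3, 43.3, 116.9]
tool_rot: [0.983, -0.185, -0.0, -0.0]
wrist_force: [0.1, -0.2, -1.3]
grip_width: 12.6
grasp_force: 60.5
```

```bash
python3 st.py
```

```text
21.65 [609.3  43.3 116.9] F [ 0.1 -0.2 -1.3] T [ 0.161  0.21  -0.173] eff7 -0.8429 v7 0.598 yaw_cw 111.29 j [-0.53  0.72  0.57  2.   -0.67  0.61 -1.45] 12.640583990838435 60.48705697059631
```

Call:
play_rows(
  deltas=[
    [-1,0,0,0,-6],
  ],
)

```text
clock: 21.78
eef_pos: [609.3, 43.2, 116.9]
tool_rot: [0.991, -0.133, -0.0, 0.0]
wrist_force: [-0.7, 0.9, -1.4]
grip_width: 12.4
grasp_force: 60.5
```

```bash
python3 st.py
```

```text
21.775 [609.3  43.2 116.9] F [-0.7  0.9 -1.4] T [ 0.103  0.222 -0.15 ] eff7 -0.8161 v7 0.592 yaw_cw 105.3 j [-0.51  0.71  0.54  2.   -0.64  0.6  -1.37] 12.414560805801806 60.4894745349884
```

Call:
play_rows(
  deltas=[
    [-1,0,0,0,-6],
  ],
)

```text
clock: 21.9
eef_pos: [609.2, 43.1, 116.9]
tool_rot: [0.997, -0.081, -0.0, 0.0]
wrist_force: [-0.9, -0.5, -0.9]
grip_width: 12.7
grasp_force: 60.5
```

```bash
python3 st.py
```

```text
21.9 [609.2  43.1 116.9] F [-0.9 -0.5 -0.9] T [ 0.087  0.165 -0.125] eff7 -0.8024 v7 0.587 yaw_cw 99.31 j [-0.49  0.7   0.51  2.   -0.6   0.59 -1.3 ] 12.736437279776757 60.49653768539429
```

Call:
play_rows(
  deltas=[
    [-1,0,0,0,-6],
  ],
)

```text
clock: 22.02
eef_pos: [609.3, 43.0, 116.9]
tool_rot: [1.0, -0.029, -0.0, 0.0]
wrist_force: [-0.4, -0.6, -0.8]
grip_width: 13.0
grasp_force: 60.5
```

```bash
python3 st.py
```

```text
22.025 [609.3  43.  116.9] F [-0.4 -0.6 -0.8] T [-0.036  0.116 -0.177] eff7 -0.7955 v7 0.584 yaw_cw 93.31 j [-0.48  0.7   0.48  2.   -0.57  0.58 -1.23] 12.975780356293255 60.490615367889404
```

Call:
play_rows(
  deltas=[
    [-1,0,0,0,6],
    [-1,0,0,0,12],
  ],
)

```text
clock: 22.28
eef_pos: [609.3, 43.2, 116.9]
tool_rot: [0.991, -0.136, -0.0, -0.0]
wrist_force: [-1.3, 1.2, -0.9]
grip_width: 12.9
grasp_force: 60.6
```

```bash
python3 st.py|cut -c1-150
```

```text
22.275 [609.3  43.2 116.9] F [-1.3  1.2 -0.9] T [0.209 0.186 0.173] eff7 0.8428 v7 -0.588 yaw_cw 105.65 j [-0.51  0.71  0.54  2.   -0.64  0.6  -1.38]
```

Call:
play_rows(
  deltas=[
    [-1,0,0,0,6],
  ],
)

```text
clock: 22.4
eef_pos: [609.3, 43.3, 116.9]
tool_rot: [0.982, -0.188, -0.0, -0.0]
wrist_force: [-0.2, 1.1, -0.9]
grip_width: 12.7
grasp_force: 60.7
```

```bash
python3 st.py|cut -c1-150
```

```text
22.4 [609.3  43.3 116.9] F [-0.2  1.1 -0.9] T [0.229 0.194 0.201] eff7 0.8002 v7 -0.591 yaw_cw 111.65 j [-0.53  0.72  0.57  2.   -0.67  0.62 -1.45] 12
```

Call:
play_rows(
  deltas=[
    [-1,0,0,0,6],
  ],
)

```text
clock: 22.52
eef_pos: [609.4, 43.5, 116.9]
tool_rot: [0.971, -0.239, -0.0, -0.0]
wrist_force: [0.4, 2.0, -0.2]
grip_width: 12.8
grasp_force: 60.7
```

```bash
python3 st.py|cut -c1-150
```

```text
22.525 [609.4  43.5 116.9] F [ 0.4  2.  -0.2] T [0.307 0.143 0.244] eff7 0.7905 v7 -0.597 yaw_cw 117.63 j [-0.55  0.73  0.6   2.   -0.7   0.63 -1.53]
```

Call:
play_rows(
  deltas=[
    [-1,0,0,0,6],
  ],
)

```text
clock: 22.65
eef_pos: [609.4, 43.5, 116.9]
tool_rot: [0.957, -0.289, -0.0, -0.0]
wrist_force: [-0.9, 1.2, -1.2]
grip_width: 12.6
grasp_force: 60.6
```

```bash
python3 st.py|cut -c1-150
```

```text
22.65 [609.4  43.5 116.9] F [-0.9  1.2 -1.2] T [0.261 0.046 0.223] eff7 0.7821 v7 -0.601 yaw_cw 123.62 j [-0.56  0.74  0.63  2.   -0.73  0.64 -1.6 ] 1
```

Call:
play_rows(
  deltas=[
    [-1,0,0,0,6],
  ],
)

```text
clock: 22.78
eef_pos: [609.5, 43.6, 116.9]
tool_rot: [0.941, -0.339, -0.0, -0.0]
wrist_force: [0.3, 2.4, -1.0]
grip_width: 12.3
grasp_force: 60.6
```

```bash
python3 st.py|cut -c1-150
```

```text
22.775 [609.5  43.6 116.9] F [ 0.3  2.4 -1. ] T [0.33  0.019 0.247] eff7 0.7742 v7 -0.607 yaw_cw 129.62 j [-0.58  0.75  0.66  2.   -0.76  0.65 -1.68]
```

Call:
play_rows(
  deltas=[
    [-1,0,0,0,6],
  ],
)

```text
clock: 22.9
eef_pos: [609.6, 43.7, 116.9]
tool_rot: [0.922, -0.388, -0.0, -0.0]
wrist_force: [0.4, 2.1, -1.8]
grip_width: 12.6
grasp_force: 60.6
```

```bash
python3 st.py
```

```text
22.9 [609.6  43.7 116.9] F [ 0.4  2.1 -1.8] T [ 0.419 -0.03   0.227] eff7 0.7669 v7 -0.613 yaw_cw 135.61 j [-0.6   0.76  0.69  2.   -0.78  0.67 -1.76] 12.557201566160476 60.614216923713684
```

Call:
play_rows(
  deltas=[
    [-1,0,0,0,-3],
    [-1,0,0,0,-6],
  ],
)

```text
clock: 23.15
eef_pos: [609.5, 43.6, 116.9]
tool_rot: [0.942, -0.337, 0.0, -0.0]
wrist_force: [-0.3, 2.6, -0.6]
grip_width: 12.9
grasp_force: 60.8
```

```bash
python3 st.py|cut -c1-130
```

```text
23.15 [609.5  43.6 116.9] F [-0.3  2.6 -0.6] T [ 0.334  0.057 -0.063] eff7 -0.4435 v7 0.308 yaw_cw 129.37 j [-0.58  0.75  0.66  2.
```

Call:
play_rows(
  deltas=[
    [-1,0,0,0,-4],
  ],
)

```text
clock: 23.28
eef_pos: [609.4, 43.6, 116.9]
tool_rot: [0.953, -0.304, -0.0, -0.0]
wrist_force: [-0.8, 1.8, -0.5]
grip_width: 13.2
grasp_force: 60.8
```

```bash
python3 st.py|cut -c1-130
```

```text
23.275 [609.4  43.6 116.9] F [-0.8  1.8 -0.5] T [ 0.379  0.135 -0.167] eff7 -0.6562 v7 0.41 yaw_cw 125.36 j [-0.57  0.74  0.64  2.
```

Call:
play_rows(
  deltas=[
    [-1,0,0,0,-4],
  ],
)

```text
clock: 23.4
eef_pos: [609.4, 43.5, 116.9]
tool_rot: [0.963, -0.27, -0.0, -0.0]
wrist_force: [-0.6, 1.6, -0.8]
grip_width: 12.8
grasp_force: 60.8
```

```bash
python3 st.py|cut -c1-130
```

```text
23.4 [609.4  43.5 116.9] F [-0.6  1.6 -0.8] T [ 0.311  0.105 -0.155] eff7 -0.5573 v7 0.404 yaw_cw 121.35 j [-0.56  0.73  0.62  2.
```

Call:
play_rows(
  deltas=[
    [-1,0,0,0,-4],
  ],
)

```text
clock: 23.52
eef_pos: [609.4, 43.4, 116.9]
tool_rot: [0.972, -0.236, -0.0, -0.0]
wrist_force: [-0.3, 1.3, -0.1]
grip_width: 12.8
grasp_force: 60.8
```

```bash
python3 st.py|cut -c1-130
```

```text
23.525 [609.4  43.4 116.9] F [-0.3  1.3 -0.1] T [ 0.221  0.134 -0.168] eff7 -0.5385 v7 0.4 yaw_cw 117.35 j [-0.55  0.73  0.6   2.
```

Call:
play_rows(
  deltas=[
    [-1,0,0,0,-4],
  ],
)

```text
clock: 23.65
eef_pos: [609.3, 43.4, 116.9]
tool_rot: [0.979, -0.202, -0.0, -0.0]
wrist_force: [-0.2, 2.1, -0.2]
grip_width: 12.7
grasp_force: 60.8
```

```bash
python3 st.py|cut -c1-130
```

```text
23.65 [609.3  43.4 116.9] F [-0.2  2.1 -0.2] T [ 0.145  0.133 -0.138] eff7 -0.5227 v7 0.399 yaw_cw 113.36 j [-0.54  0.72  0.58  2.
```

Call:
play_rows(
  deltas=[
    [-1,0,0,0,-4],
  ],
)

```text
clock: 23.78
eef_pos: [609.3, 43.3, 116.9]
tool_rot: [0.986, -0.168, -0.0, -0.0]
wrist_force: [-0.8, 0.8, -0.1]
grip_width: 12.9
grasp_force: 60.8
```

```bash
python3 st.py|cut -c1-130
```

```text
23.775 [609.3  43.3 116.9] F [-0.8  0.8 -0.1] T [ 0.216  0.21  -0.152] eff7 -0.5071 v7 0.4 yaw_cw 109.36 j [-0.52  0.72  0.56  2.
```

Call:
play_rows(
  deltas=[
    [-1,0,0,0,-4],
  ],
)

```text
clock: 23.9
eef_pos: [609.3, 43.3, 116.9]
tool_rot: [0.991, -0.134, -0.0, -0.0]
wrist_force: [-0.7, 1.3, -2.3]
grip_width: 12.9
grasp_force: 60.8
```

```bash
python3 st.py|cut -c1-130
```

```text
23.9 [609.3  43.3 116.9] F [-0.7  1.3 -2.3] T [ 0.16   0.161 -0.167] eff7 -0.4916 v7 0.397 yaw_cw 105.36 j [-0.51  0.71  0.54  2.
```

Call:
play_rows(
  deltas=[
    [-1,0,0,0,-4],
  ],
)

```text
clock: 24.02
eef_pos: [609.3, 43.2, 116.9]
tool_rot: [0.995, -0.099, -0.0, 0.0]
wrist_force: [-0.5, 1.1, -0.4]
grip_width: 12.9
grasp_force: 60.8
```

```bash
python3 st.py|cut -c1-130
```

```text
24.025 [609.3  43.2 116.9] F [-0.5  1.1 -0.4] T [ 0.127  0.142 -0.161] eff7 -0.4821 v7 0.393 yaw_cw 101.37 j [-0.5   0.71  0.53  2
```

Call:
play_rows(
  deltas=[
    [-1,0,0,0,6],
    [-1,0,0,0,12],
    [-1,0,0,0,18],
    [-1,0,0,0,24],
  ],
)

```text
clock: 24.52
eef_pos: [609.4, 43.6, 116.9]
tool_rot: [0.952, -0.306, -0.0, -0.0]
wrist_force: [-0.3, 1.7, -0.8]
grip_width: 13.1
grasp_force: 60.6
```

```bash
python3 st.py|cut -c1-130
```

```text
24.525 [609.4  43.6 116.9] F [-0.3  1.7 -0.8] T [ 0.306 -0.011  0.197] eff7 0.7799 v7 -0.604 yaw_cw 125.63 j [-0.57  0.74  0.64  2
```

Call:
play_rows(
  deltas=[
    [-1,0,0,0,5],
  ],
)

```text
clock: 24.65
eef_pos: [609.5, 43.7, 116.9]
tool_rot: [0.938, -0.347, -0.0, -0.0]
wrist_force: [-0.6, 1.8, -1.4]
grip_width: 12.8
grasp_force: 60.7
```

```bash
python3 st.py|cut -c1-130
```

```text
24.65 [609.5  43.7 116.9] F [-0.6  1.8 -1.4] T [0.418 0.036 0.294] eff7 0.5229 v7 -0.502 yaw_cw 130.6 j [-0.58  0.75  0.67  2.   -
```

Call:
play_rows(
  deltas=[
    [-1,0,0,0,5],
  ],
)

```text
clock: 24.78
eef_pos: [609.6, 43.7, 116.9]
tool_rot: [0.922, -0.387, -0.0, -0.0]
wrist_force: [0.0, 1.9, -1.4]
grip_width: 12.9
grasp_force: 60.7
```

```bash
python3 st.py|cut -c1-130
```

```text
24.775 [609.6  43.7 116.9] F [ 0.   1.9 -1.4] T [ 0.446 -0.064  0.275] eff7 0.5954 v7 -0.513 yaw_cw 135.58 j [-0.6   0.76  0.69  2
```

Call:
play_rows(
  deltas=[
    [-1,0,0,0,5],
  ],
)

```text
clock: 24.9
eef_pos: [609.6, 43.8, 116.9]
tool_rot: [0.904, -0.427, 0.0, -0.0]
wrist_force: [0.3, 2.0, -1.3]
grip_width: 12.7
grasp_force: 60.6
```

```bash
python3 st.py|cut -c1-130
```

```text
24.9 [609.6  43.8 116.9] F [ 0.3  2.  -1.3] T [ 0.429 -0.078  0.245] eff7 0.5908 v7 -0.518 yaw_cw 140.57 j [-0.61  0.76  0.72  2.
```

Call:
play_rows(
  deltas=[
    [-1,0,0,0,5],
  ],
)

```text
clock: 25.02
eef_pos: [609.7, 43.9, 116.9]
tool_rot: [0.885, -0.466, 0.0, -0.0]
wrist_force: [1.4, 1.8, -1.7]
grip_width: 12.8
grasp_force: 60.6
```

```bash
python3 st.py
```

```text
25.025 [609.7  43.9 116.9] F [ 1.4  1.8 -1.7] T [ 0.504 -0.148  0.276] eff7 0.5839 v7 -0.521 yaw_cw 145.57 j [-0.62  0.77  0.74  2.01 -0.83  0.69 -1.89] 12.807070249854851 60.6162428855896
```

Call:
play_rows(
  deltas=[
    [-1,0,0,0,-6],
  ],
)

```text
clock: 25.15
eef_pos: [609.6, 43.8, 116.9]
tool_rot: [0.909, -0.418, 0.0, 0.0]
wrist_force: [-1.0, 1.6, 0.2]
grip_width: 12.8
grasp_force: 60.9
```

```bash
python3 st.py|cut -c1-130
```

```text
25.15 [609.6  43.8 116.9] F [-1.   1.6  0.2] T [ 0.448  0.083 -0.055] eff7 -1.9109 v7 0.681 yaw_cw 139.4 j [-0.61  0.76  0.71  2.
```

Call:
play_rows(
  deltas=[
    [-1,0,0,0,-5],
  ],
)

```text
clock: 25.28
eef_pos: [609.6, 43.7, 116.9]
tool_rot: [0.926, -0.377, 0.0, -0.0]
wrist_force: [1.0, 2.2, -0.1]
grip_width: 12.7
grasp_force: 60.8
```

```bash
python3 st.py|cut -c1-130
```

```text
25.275 [609.6  43.7 116.9] F [ 1.   2.2 -0.1] T [ 0.442  0.077 -0.123] eff7 -0.7226 v7 0.512 yaw_cw 134.28 j [-0.59  0.75  0.69  2
```

Call:
play_rows(
  deltas=[
    [-1,0,0,0,-5],
  ],
)

```text
clock: 25.4
eef_pos: [609.5, 43.6, 116.9]
tool_rot: [0.942, -0.336, -0.0, -0.0]
wrist_force: [0.4, 2.5, -1.6]
grip_width: 13.0
grasp_force: 60.7
```

```bash
python3 st.py|cut -c1-130
```

```text
25.4 [609.5  43.6 116.9] F [ 0.4  2.5 -1.6] T [ 0.346  0.089 -0.117] eff7 -0.7536 v7 0.512 yaw_cw 129.3 j [-0.58  0.75  0.66  2.
```

```bash
cat > fit.py <<'E'
import numpy as np
D="-23 .189,37 .19,77 .166,97.6 .17,118.6 .24,124.5 .221,129.4 .244,105.6 .173,111.6 .201,117.6 .244,123.6 .223,129.6 .247,135.6 .227,125.6 .197,130.6 .294,135.6 .275,140.6 .245,145.6 .276"
U="117.3 -.119,111.3 -.173,105.3 -.15,99.3 -.125,93.3 -.177,125.4 -.167,121.3 -.155,117.3 -.168,113.4 -.138,109.4 -.152,105.4 -.167,101.4 -.161,134.3 -.123,129.3 -.117"
import sys
D+=sys.argv[1] if len(sys.argv)>1 else ''
U+=sys.argv[2] if len(sys.argv)>2 else ''
a=np.array([list(map(float,p.split()))+[1] for p in D.split(',')]+[list(map(float,p.split()))+[-1] for p in U.split(',')])
for c in range(96,150,3):
    y=a[:,1]-.18*np.clip(np.radians(a[:,0]-c),0,None)
    X=np.c_[a[:,2],np.ones(len(a))]
    p,*_=np.linalg.lstsq(X,y,rcond=None);r=y-X@p
    p1,*_=np.linalg.lstsq(X[:,:1],y,rcond=None);r1=y-X[:,:1]@p1
    print(c,p.round(3),(r@r*1e4).round(1),'| no bias',p1.round(3),(r1@r1*1e4).round(1))
E
python3 fit.py
```

```text
96 [ 0.176 -0.028] 283.3 | no bias [0.172] 527.9
99 [ 0.175 -0.02 ] 260.9 | no bias [0.173] 382.9
102 [ 0.175 -0.012] 231.5 | no bias [0.174] 277.0
105 [ 0.175 -0.005] 206.0 | no bias [0.174] 212.8
108 [0.175 0.002] 184.1 | no bias [0.176] 185.3
111 [0.176 0.008] 171.6 | no bias [0.177] 192.7
114 [0.177 0.014] 167.9 | no bias [0.178] 226.9
117 [0.178 0.019] 173.0 | no bias [0.18] 285.0
120 [0.179 0.023] 175.5 | no bias [0.182] 343.2
123 [0.181 0.027] 184.4 | no bias [0.184] 411.5
126 [0.182 0.03 ] 203.2 | no bias [0.186] 487.4
129 [0.183 0.033] 236.2 | no bias [0.187] 569.7
132 [0.184 0.034] 257.2 | no bias [0.188] 625.3
135 [0.185 0.035] 274.1 | no bias [0.189] 670.9
138 [0.186 0.036] 283.4 | no bias [0.19] 694.3
141 [0.186 0.037] 293.0 | no bias [0.191] 715.1
144 [0.186 0.037] 301.1 | no bias [0.191] 729.3
147 [0.186 0.037] 306.2 | no bias [0.191] 737.6
```

Call:
play_rows(
  deltas=[
    [-1,0,0,0,5],
    [-1,0,0,0,10],
  ],
)

```text
clock: 25.65
eef_pos: [609.6, 43.8, 116.9]
tool_rot: [0.908, -0.419, -0.0, -0.0]
wrist_force: [0.8, 2.4, -1.0]
grip_width: 12.5
grasp_force: 60.6
```

Call:
play_rows(
  deltas=[
    [-1,0,0,0,-3],
    [-1,0,0,0,-6],
  ],
)

```text
clock: 25.9
eef_pos: [609.5, 43.7, 116.9]
tool_rot: [0.929, -0.369, 0.0, -0.0]
wrist_force: [0.2, 2.1, -0.2]
grip_width: 12.7
grasp_force: 60.8
```

```bash
python3 st.py|cut -c1-115
```

```text
25.9 [609.5  43.7 116.9] F [ 0.2  2.1 -0.2] T [ 0.411  0.083 -0.101] eff7 -0.4565 v7 0.312 yaw_cw 133.37 j [-0.59
```

Call:
play_rows(
  deltas=[
    [-1,0,0,0,-3],
  ],
)

```text
clock: 26.02
eef_pos: [609.5, 43.6, 116.9]
tool_rot: [0.939, -0.345, -0.0, -0.0]
wrist_force: [-0.0, 2.4, -0.1]
grip_width: 12.8
grasp_force: 60.8
```

```bash
python3 st.py|cut -c1-115
```

```text
26.025 [609.5  43.6 116.9] F [-0.   2.4 -0.1] T [ 0.356  0.042 -0.088] eff7 -0.4228 v7 0.307 yaw_cw 130.37 j [-0.58
```

Call:
play_rows(
  deltas=[
    [-1,0,0,0,-3],
  ],
)

```text
clock: 26.15
eef_pos: [609.5, 43.6, 116.9]
tool_rot: [0.947, -0.32, -0.0, -0.0]
wrist_force: [0.5, 1.8, -1.0]
grip_width: 12.7
grasp_force: 60.8
```

```bash
python3 st.py|cut -c1-115
```

```text
26.15 [609.5  43.6 116.9] F [ 0.5  1.8 -1. ] T [ 0.394  0.105 -0.072] eff7 -0.4111 v7 0.305 yaw_cw 127.37 j [-0.58
```

Call:
play_rows(
  deltas=[
    [-1,0,0,0,-3],
  ],
)

```text
clock: 26.28
eef_pos: [609.4, 43.5, 116.9]
tool_rot: [0.955, -0.296, -0.0, -0.0]
wrist_force: [-0.4, 2.1, 0.6]
grip_width: 12.9
grasp_force: 60.8
```

```bash
python3 st.py|cut -c1-115
```

```text
26.275 [609.4  43.5 116.9] F [-0.4  2.1  0.6] T [ 0.332  0.078 -0.127] eff7 -0.3998 v7 0.306 yaw_cw 124.38 j [-0.57
```

Call:
play_rows(
  deltas=[
    [-1,0,0,0,-10],
    [-1,0,0,0,-20],
    [-1,0,0,0,-30],
    [-1,0,0,0,-40],
    [-1,0,0,0,-43],
  ],
)

```text
clock: 26.9
eef_pos: [609.3, 42.8, 116.9]
tool_rot: [0.997, 0.075, -0.0, 0.0]
wrist_force: [-0.7, -1.1, -0.6]
grip_width: 12.8
grasp_force: 60.8
```

```bash
python3 st.py|cut -c1-115
```

```text
26.9 [609.3  42.8 116.9] F [-0.7 -1.1 -0.6] T [-0.215  0.214 -0.17 ] eff7 0.413 v7 0.244 yaw_cw 81.45 j [-0.44  0.6
```

Call:
play_rows(
  deltas=[
    [-1,0,0,0,-3],
  ],
)

```text
clock: 27.02
eef_pos: [609.3, 42.7, 116.9]
tool_rot: [0.995, 0.1, -0.0, 0.0]
wrist_force: [-1.2, -2.3, 0.4]
grip_width: 13.1
grasp_force: 60.9
```

```bash
python3 st.py|cut -c1-115
```

```text
27.025 [609.3  42.7 116.9] F [-1.2 -2.3  0.4] T [-0.434  0.311 -0.157] eff7 -0.2833 v7 0.293 yaw_cw 78.52 j [-0.44
```

Call:
play_rows(
  deltas=[
    [-1,0,0,0,-3],
  ],
)

```text
clock: 27.15
eef_pos: [609.3, 42.7, 116.9]
tool_rot: [0.992, 0.127, -0.0, 0.0]
wrist_force: [-1.7, -2.9, 2.6]
grip_width: 12.6
grasp_force: 61.1
```

```bash
python3 st.py|cut -c1-115
```

```text
27.15 [609.3  42.7 116.9] F [-1.7 -2.9  2.6] T [-0.787  0.419 -0.162] eff7 -0.3295 v7 0.294 yaw_cw 75.44 j [-0.43
```

Call:
play_rows(
  deltas=[
    [-1,0,0,0,3],
    [-1,0,0,0,6],
    [-1,0,0,0,9],
  ],
)

```text
clock: 27.52
eef_pos: [609.3, 42.9, 116.9]
tool_rot: [0.999, 0.046, -0.0, 0.0]
wrist_force: [-2.9, -5.0, 2.9]
grip_width: 12.5
grasp_force: 61.2
```

```bash
python3 st.py|cut -c1-115
```

```text
27.525 [609.3  42.9 116.9] F [-2.9 -5.   2.9] T [-1.085  0.625  0.155] eff7 0.3237 v7 -0.286 yaw_cw 84.77 j [-0.46
```

Call:
play_rows(
  deltas=[
    [-1,0,0,0,3],
  ],
)

```text
clock: 27.65
eef_pos: [609.3, 43.0, 116.8]
tool_rot: [1.0, 0.019, -0.0, 0.0]
wrist_force: [-3.6, -4.2, 3.4]
grip_width: 12.7
grasp_force: 61.2
```

```bash
python3 st.py|cut -c1-115
```

```text
27.65 [609.3  43.  116.8] F [-3.6 -4.2  3.4] T [-1.052  0.673  0.154] eff7 0.3254 v7 -0.288 yaw_cw 87.77 j [-0.46
```

Call:
play_rows(
  deltas=[
    [-1,0,0,0,3],
  ],
)

```text
clock: 27.78
eef_pos: [609.3, 43.0, 116.8]
tool_rot: [1.0, -0.007, -0.0, 0.0]
wrist_force: [-3.4, -4.1, 3.6]
grip_width: 12.8
grasp_force: 61.2
```

```bash
python3 st.py|cut -c1-115
```

```text
27.775 [609.3  43.  116.8] F [-3.4 -4.1  3.6] T [-1.077  0.63   0.179] eff7 0.327 v7 -0.287 yaw_cw 90.77 j [-0.47
```

Call:
play_rows(
  deltas=[
    [-1,0,0,0,3],
  ],
)

```text
clock: 27.9
eef_pos: [609.3, 43.1, 116.8]
tool_rot: [0.999, -0.033, -0.0, 0.0]
wrist_force: [-3.3, -4.6, 2.5]
grip_width: 12.6
grasp_force: 61.2
```

```bash
python3 st.py|cut -c1-115
```

```text
27.9 [609.3  43.1 116.8] F [-3.3 -4.6  2.5] T [-0.977  0.651  0.155] eff7 0.3287 v7 -0.29 yaw_cw 93.76 j [-0.48  0.
```

Call:
play_rows(
  deltas=[
    [-1,0,0,0,7],
    [-1,0,0,0,14],
    [-1,0,0,0,20],
    [-1,0,0,0,23],
    [-1,0,0,0,26],
  ],
)

```text
clock: 28.52
eef_pos: [609.4, 43.6, 116.9]
tool_rot: [0.967, -0.256, 0.0, 0.0]
wrist_force: [-2.8, -3.0, 1.6]
grip_width: 12.6
grasp_force: 61.2
```

```bash
python3 st.py|cut -c1-115
```

```text
28.525 [609.4  43.6 116.9] F [-2.8 -3.   1.6] T [-0.718  0.671  0.142] eff7 0.2911 v7 -0.3 yaw_cw 119.72 j [-0.56
```

Call:
play_rows(
  deltas=[
    [-1,0,0,0,3],
  ],
)

```text
clock: 28.65
eef_pos: [609.4, 43.6, 116.8]
tool_rot: [0.96, -0.282, 0.0, 0.0]
wrist_force: [-1.7, -3.7, 3.1]
grip_width: 12.5
grasp_force: 61.2
```

```bash
python3 st.py|cut -c1-115
```

```text
28.65 [609.4  43.6 116.8] F [-1.7 -3.7  3.1] T [-0.711  0.636  0.194] eff7 0.2929 v7 -0.301 yaw_cw 122.71 j [-0.57
```

Call:
play_rows(
  deltas=[
    [-1,0,0,0,3],
  ],
)

```text
clock: 28.78
eef_pos: [609.5, 43.7, 116.8]
tool_rot: [0.952, -0.307, 0.0, 0.0]
wrist_force: [-2.6, -2.8, 2.8]
grip_width: 12.7
grasp_force: 61.2
```

```bash
python3 st.py|cut -c1-115
```

```text
28.775 [609.5  43.7 116.8] F [-2.6 -2.8  2.8] T [-0.651  0.61   0.232] eff7 0.2867 v7 -0.304 yaw_cw 125.71 j [-0.57
```

Call:
play_rows(
  deltas=[
    [-1,0,0,0,3],
  ],
)

```text
clock: 28.9
eef_pos: [609.5, 43.7, 116.9]
tool_rot: [0.943, -0.331, 0.0, 0.0]
wrist_force: [-2.5, -2.4, 2.8]
grip_width: 12.5
grasp_force: 61.2
```

```bash
python3 st.py|cut -c1-115
```

```text
28.9 [609.5  43.7 116.9] F [-2.5 -2.4  2.8] T [-0.609  0.542  0.236] eff7 0.2802 v7 -0.307 yaw_cw 128.71 j [-0.58
```

Call:
play_rows(
  deltas=[
    [-1,0,0,0,3],
  ],
)

```text
clock: 29.02
eef_pos: [609.6, 43.8, 116.9]
tool_rot: [0.934, -0.356, 0.0, 0.0]
wrist_force: [-3.8, -2.0, 2.6]
grip_width: 12.7
grasp_force: 61.2
```

```bash
python3 st.py|cut -c1-115
```

```text
29.025 [609.6  43.8 116.9] F [-3.8 -2.   2.6] T [-0.586  0.535  0.212] eff7 0.2739 v7 -0.306 yaw_cw 131.71 j [-0.59
```

Call:
play_rows(
  deltas=[
    [-1,0,0,0,2],
  ],
)

```text
clock: 29.15
eef_pos: [609.6, 43.8, 116.8]
tool_rot: [0.928, -0.372, 0.0, 0.0]
wrist_force: [-2.5, -2.2, 3.2]
grip_width: 13.1
grasp_force: 61.2
```

```bash
python3 st.py
```

```text
29.15 [609.6  43.8 116.8] F [-2.5 -2.2  3.2] T [-0.561  0.528  0.276] eff7 -0.0148 v7 -0.196 yaw_cw 133.64 j [-0.59  0.75  0.69  2.   -0.78  0.67 -1.73] 13.08953636839613 61.243688464164734
```

```bash
python3 fit.py ",84.8 .155,87.8 .154,90.8 .179,93.8 .155,119.7 .142,122.7 .194,125.7 .232,128.7 .236,131.7 .212,133.6 .276" ",133.4 -.101,130.4 -.088,127.4 -.072,124.4 -.127,81.4 -.17,78.5 -.157,75.4 -.162" | sed -n 2,13p
```

```text
99 [ 0.17 -0.02] 399.7 | no bias [0.167] 585.6
102 [ 0.17  -0.013] 349.6 | no bias [0.168] 427.6
105 [ 0.17  -0.006] 312.4 | no bias [0.169] 329.7
108 [0.17 0.  ] 286.8 | no bias [0.17] 286.8
111 [0.17  0.006] 278.4 | no bias [0.171] 296.8
114 [0.171 0.012] 286.2 | no bias [0.173] 351.8
117 [0.172 0.017] 310.6 | no bias [0.174] 448.7
120 [0.173 0.022] 340.6 | no bias [0.176] 564.6
123 [0.174 0.026] 393.7 | no bias [0.177] 712.8
126 [0.174 0.029] 462.0 | no bias [0.179] 873.6
129 [0.175 0.032] 536.2 | no bias [0.18] 1026.3
132 [0.176 0.034] 585.3 | no bias [0.18] 1129.4
```

Call:
play_rows(
  deltas=[
    [-1,0,0,0,0],
    [-1,0,0,0,0],
    [0,0,0,0,0],
    [1,0,0,0,0],
    [1,0,0,0,0],
    [1,0,0,0,0],
    [1,0,0,-0.03,0],
    [1,0,0,-0.08,0],
    [1,0,0,-0.12,0],
    [1,0,0,-0.12,0],
    [1,0,0,-0.12,0],
  ],
)

```text
clock: 30.52
eef_pos: [609.1, 44.0, 236.3]
tool_rot: [0.929, -0.37, -0.0, -0.0]
wrist_force: [-0.8, 0.1, 1.0]
grip_width: 85.2
grasp_force: 0.0
```

```bash
python3 st.py; python3 - <<'E'
from h import *
w=grab('wrist');im=w['image']
# bar angle: dark pixels near knob; ring mark: dark on ring at r=26
c=np.array([610.,43.])
hsv=im.max(2).astype(int)
th=np.radians(np.arange(0,360,4)); 
def prof(r,z): 
    p=proj(w,np.c_[c[0]+r*np.cos(th),c[1]+r*np.sin(th),np.full(len(th),z)]).round().astype(int)
    return [int(hsv[v,u]) if 0<=v<400 and 0<=u<640 else -1 for u,v in p]
print('ring r24',prof(24,83));print('bar r12',prof(12,115))
E
```

```text
30.525 [609.1  44.  236.3] F [-0.8  0.1  1. ] T [0.005 0.004 0.001] eff7 -0.019 v7 -0.001 yaw_cw 133.47 j [-0.7   0.62  0.85  1.92 -0.61  0.88 -1.86] 85.20913169676065 0.0
ring r24 [131, 129, 129, 131, 130, 134, 134, 134, 136, 133, 132, 135, 139, 163, 205, 207, 210, 211, 209, 208, 210, 212, 209, 207, 207, 207, 209, 208, 206, 162, 35, 40, 42, 49, 50, 54, 59, 58, 45, 197, 210, 212, 216, 214, 214, 214, 216, 215, 214, 214, 211, 213, 214, 214, 216, 217, 214, 215, 213, 211, 211, 208, 212, 212, 211, 211, 211, 206, 206, 207, 209, 208, 207, 210, 210, 208, 208, 208, 206, 208, 188, 134, 132, 130, 130, 132, 131, 133, 133, 134]
bar r12 [75, 129, 133, 132, 133, 133, 133, 131, 135, 134, 142, 166, 203, 211, 211, 213, 211, 211, 210, 208, 207, 208, 209, 204, 165, 77, 77, 35, 32, 39, 41, 42, 49, 51, 51, 55, 58, 59, 59, 57, 48, 45, 98, 196, 211, 211, 214, 215, 214, 214, 212, 214, 215, 214, 214, 213, 212, 211, 210, 209, 207, 211, 212, 213, 212, 211, 210, 212, 203, 128, 61, 37, 42, 48, 53, 49, 50, 63, 137, 225, 221, 116, 49, 39, 41, 38, 36, 30, 27, 33]
```

```bash
python3 -c "
from bench import bot
print(bot.finish_job())"
```

```text
the job is handed in; nothing more can be done
None
```

I pushed the plate home against both fences and stood the block back upright, clear of the plate. I turned the inner knob to about 0.42 rad past first touch by torque, using two small back-offs to find the touch point. The gripper stayed clear of the outer ring, though its mark was hidden under the bar when I checked. I let go and handed the job in at about 31 s.

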